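Load the jar carrier under its sprung keeper

TASK

Get the jar carrier ready for a customer: pull its sprung keeper plate right out to the stop so that it stays out, stand each used empty jar upright on the floor of the returns box, and put every small full jar standing on the table into a pocket of its own shape, seated on the pocket floor. When all are in, let the keeper back fully home over the jars, and leave the candle, price card, big jar and pepper mill where they are.

Things in the scene. Friction and masses are not known exactly. Their poses are not given: they have to be found in the camera images.
- carrier: Fixed plywood jar carrier: base board 158 x 316 mm and 10 mm thick, a cheek 13 mm thick and 86 mm tall at each end (at y = +-151 mm), four inserts in a row along its y at x = 0, centres 71 mm apart. The base reaches from x = -112 to +46 mm. Origin: on the table under the middle of the row of inserts. Its -x side faces the robot; z up.
- keeper (a joint): Sprung steel keeper plate sliding on the cheeks: 0 = home, 0.055 m = out at its stop, along the carrier's -x (towards the robot). An over-centre spring draws it home from anywhere short of 45 mm (2 N at home, 9 N at most); past 45 mm it holds it out against the stop with 6 N, so it stays there when released. Pushed back past 45 mm it springs home.
- keeper_knob (a point): Point on the axis of the keeper's black round knob (22 mm across, 84 to 116 mm above the table), 100 mm above the table, moving with the keeper. Home: carrier x = -38 mm. The plate is 40 x 312 x 5 mm, its underside 79 mm above the table; its inner edge, 26 mm behind the knob's axis, covers the fronts of the pockets when home, 4 mm over seated lids.
- nest_r1: Fixed wooden insert of the carrier, 70 x 70 x 20 mm, its underside 10 mm above the table. One round, 58 mm across, pocket, 15 mm deep, 2 mm chamfer: a seated jar's underside is 5 mm above this origin. Origin: centre of the underside; x and y parallel to the carrier's. Which of the four places in the row it takes varies.
- nest_s1: Fixed wooden insert of the carrier, 70 x 70 x 20 mm, its underside 10 mm above the table. One square, 52 x 52 mm, pocket, 15 mm deep, 2 mm chamfer: a seated jar's underside is 5 mm above this origin. Origin: centre of the underside; x and y parallel to the carrier's. Which of the four places in the row it takes varies.
- nest_r2: Fixed wooden insert of the carrier, 70 x 70 x 20 mm, its underside 10 mm above the table. One round, 58 mm across, pocket, 15 mm deep, 2 mm chamfer: a seated jar's underside is 5 mm above this origin. Origin: centre of the underside; x and y parallel to the carrier's. Which of the four places in the row it takes varies.
- nest_s2: Fixed wooden insert of the carrier, 70 x 70 x 20 mm, its underside 10 mm above the table. One square, 52 x 52 mm, pocket, 15 mm deep, 2 mm chamfer: a seated jar's underside is 5 mm above this origin. Origin: centre of the underside; x and y parallel to the carrier's. Which of the four places in the row it takes varies.
- jar_r1: Full round preserve jar with a black lid and a paper label, 54 mm across, 60 mm tall, about 170 g, straight-sided, standing on the table at the start. Origin: centre of its underside, z up. May be absent. Belongs in a round pocket (nest_r1 or nest_r2, either).
- jar_r2: Full round preserve jar with a black lid and a paper label, 54 mm across, 60 mm tall, about 170 g, straight-sided, standing on the table at the start. Origin: centre of its underside, z up. May be absent. Belongs in a round pocket (nest_r1 or nest_r2, either).
- jar_s1: Full square preserve jar with a black square lid and a paper label, 48 x 48 mm, 60 mm tall, about 170 g, straight-sided, standing on the table at the start. Origin: centre of its underside, x and y along its sides, z up. May be absent. Belongs in a square pocket (nest_s1 or nest_s2, either), sides parallel to the pocket's.
- jar_s2: Full square preserve jar with a black square lid and a paper label, 48 x 48 mm, 60 mm tall, about 170 g, straight-sided, standing on the table at the start. Origin: centre of its underside, x and y along its sides, z up. May be absent. Belongs in a square pocket (nest_s1 or nest_s2, either), sides parallel to the pocket's.
- empty_r: Used round tasting jar: empty clear glass, open top without lid, 54 mm across outside, wall 3 mm, 50 mm tall, about 90 g. If present, it stands in a round pocket (nest_r1's) at the start. Origin: centre of its underside, z up.
- empty_s: Used square tasting jar: empty clear glass, open top without lid, 48 x 48 mm outside, wall 3 mm, 50 mm tall, about 90 g. If present, it stands in a square pocket (nest_s1's) at the start. Origin: centre of its underside, x and y along its sides, z up. One of empty_r and empty_s, or both, are there.
- returns: Fixed open cardboard returns box, 140 x 190 mm (x by y) outside, 35 mm tall, walls and floor 5 mm. Origin: centre of its underside, x and y along its sides.
- candle: Bystander: white electric candle, 56 mm across, 108 mm tall. Origin: centre of the underside.
- card_block: Bystander: 40 mm wooden block with a blank upright price card 85 mm wide, to 87 mm high. Origin: centre of the underside.
- big_jar: Bystander: large round jar with a black lid, 84 mm across, 100 mm tall. Not to be packed. Origin: centre of the underside.
- mill: Bystander: dark wooden pepper mill, 52 mm across, 130 mm tall. Origin: centre of the underside.

How it is judged:
On the way, in this order (a step that is already met when the one before it is completed fails the run):
1. the keeper is pulled out to its stop (52 of 55 mm or more) (value of joint keeper above 0.052 m), for 0.2 s.
2. with the keeper out, every empty jar stands in the returns box and every full jar is seated in a pocket of its shape (value of joint keeper above 0.05 m and ((horizontal distance between jar_r1 and nest_r1 below 0.006 m and z of jar_r1 in the frame of nest_r1 between 0.002 and 0.008 m) or (horizontal distance between jar_r1 and nest_r2 below 0.006 m and z of jar_r1 in the frame of nest_r2 between 0.002 and 0.008 m)) and angle between each of jar_r1, jar_r2, jar_s1, jar_s2's own z axis and vertical below 0.08 rad and linear speed of each of jar_r1, jar_r2, jar_s1, jar_s2, empty_r, empty_s below 0.03 m/s and ((horizontal distance between jar_r2 and nest_r1 below 0.006 m and z of jar_r2 in the frame of nest_r1 between 0.002 and 0.008 m) or (horizontal distance between jar_r2 and nest_r2 below 0.006 m and z of jar_r2 in the frame of nest_r2 between 0.002 and 0.008 m)) and ((horizontal distance between jar_s1 and nest_s1 below 0.006 m and z of jar_s1 in the frame of nest_s1 between 0.002 and 0.008 m) or (horizontal distance between jar_s1 and nest_s2 below 0.006 m and z of jar_s1 in the frame of nest_s2 between 0.002 and 0.008 m)) and ((horizontal distance between jar_s2 and nest_s1 below 0.006 m and z of jar_s2 in the frame of nest_s1 between 0.002 and 0.008 m) or (horizontal distance between jar_s2 and nest_s2 below 0.006 m and z of jar_s2 in the frame of nest_s2 between 0.002 and 0.008 m)) and x of empty_r in the frame of returns between -0.045 and 0.045 m and y of empty_r in the frame of returns between -0.07 and 0.07 m and z of each of empty_r, empty_s in the frame of returns below 0.012 m and angle between each of empty_r, empty_s's own z axis and vertical below 0.1 rad and x of empty_s in the frame of returns between -0.045 and 0.045 m and y of empty_s in the frame of returns between -0.07 and 0.07 m), for 0.2 s.
3. the keeper is back home (value of joint keeper below 0.003 m), for 0.2 s.
At the end, for the whole second after the job is handed in: Each full jar present stands upright (0.08 rad) on the floor of a pocket of its shape, within 6 mm of its centre; each empty jar present stands upright (0.1 rad) on the floor of the returns box, within 45 mm of its centre in x and 70 mm in y; all at rest; the keeper home within 3 mm (((horizontal distance between jar_r1 and nest_r1 below 0.006 m and z of jar_r1 in the frame of nest_r1 between 0.002 and 0.008 m) or (horizontal distance between jar_r1 and nest_r2 below 0.006 m and z of jar_r1 in the frame of nest_r2 between 0.002 and 0.008 m)) and angle between each of jar_r1, jar_r2, jar_s1, jar_s2's own z axis and vertical below 0.08 rad and linear speed of each of jar_r1, jar_r2, jar_s1, jar_s2, empty_r, empty_s below 0.03 m/s and ((horizontal distance between jar_r2 and nest_r1 below 0.006 m and z of jar_r2 in the frame of nest_r1 between 0.002 and 0.008 m) or (horizontal distance between jar_r2 and nest_r2 below 0.006 m and z of jar_r2 in the frame of nest_r2 between 0.002 and 0.008 m)) and ((horizontal distance between jar_s1 and nest_s1 below 0.006 m and z of jar_s1 in the frame of nest_s1 between 0.002 and 0.008 m) or (horizontal distance between jar_s1 and nest_s2 below 0.006 m and z of jar_s1 in the frame of nest_s2 between 0.002 and 0.008 m)) and ((horizontal distance between jar_s2 and nest_s1 below 0.006 m and z of jar_s2 in the frame of nest_s1 between 0.002 and 0.008 m) or (horizontal distance between jar_s2 and nest_s2 below 0.006 m and z of jar_s2 in the frame of nest_s2 between 0.002 and 0.008 m)) and x of empty_r in the frame of returns between -0.045 and 0.045 m and y of empty_r in the frame of returns between -0.07 and 0.07 m and z of each of empty_r, empty_s in the frame of returns below 0.012 m and angle between each of empty_r, empty_s's own z axis and vertical below 0.1 rad and x of empty_s in the frame of returns between -0.045 and 0.045 m and y of empty_s in the frame of returns between -0.07 and 0.07 m and value of joint keeper below 0.003 m); the robot touches nothing.
It fails at once if the candle is moved by more than 30 mm or tipped (distance of candle from where it was at the start of the episode above 0.03 m or angle between candle's own z axis and vertical above 0.5 rad).
It fails at once if the card_block is moved by more than 30 mm or tipped (distance of card_block from where it was at the start of the episode above 0.03 m or angle between card_block's own z axis and vertical above 0.5 rad).
It fails at once if the big_jar is moved by more than 30 mm or tipped (distance of big_jar from where it was at the start of the episode above 0.03 m or angle between big_jar's own z axis and vertical above 0.5 rad).
It fails at once if the mill is moved by more than 30 mm or tipped (distance of mill from where it was at the start of the episode above 0.03 m or angle between mill's own z axis and vertical above 0.5 rad).
Of empty_r, empty_s only 1 to 2 are there at a start; the rules pass over those that are not, and their reading is None.
Of jar_r1, jar_r2, jar_s1, jar_s2 only 3 to 4 are there at a start; the rules pass over those that are not, and their reading is None.
At some moment in a run one of jar_r1, jar_r2, jar_s1, jar_s2 may be knocked a few centimetres aside while the robot is not near it.
It also fails if it takes over 208 s, if anything falls off the work surface, if the arm or the gripper's body presses on something with over 40 N, if the wrist force passes 120 N, or if a joint passes its speed limit or range.

ROBOT

A 6-joint arm with a two-finger parallel gripper is mounted at the origin on the work surface. World frame = base frame: x ahead of the robot, y to its left, z up, the work surface at z = 0. Lengths are in m, angles in rad, forces in N, time in s.
With the tool pointing down it reaches from about 0.35 to 0.775 m from the base axis. Payload 7.3 kg.
Tool frame: the origin (TCP) lies midway between the tips of the shut fingers; the grasp point (between the pads) lies 19 mm behind it (tcp_to_grasp is the distance from the TCP to the grasp point, in m); z points along the fingers, y is the line along which they close (so a half turn about z gives the same grasp; the last joint's range is limited). The gripper opens to 92 mm and grips with 3 to 60 N. Pads are 19 mm wide; open, the fingers measure 130 mm over their backs; the gripper's body (75 mm by 190 mm) begins 47 mm behind the grasp point.
Start: joints at [1.014, 0.342, 1.524, -0, 1.275, -0.146], TCP at [0.21, 0.481, 0.227] pointing down, gripper open.
Joint ranges: [-2.53, 2.53], [-0.77, 2.02], [0.04, 2.7], [-1, 4.14], [0.28, 2.66], [-3.11, 3.11]. Speed limits (rad/s): [2.57, 2.57, 3.14, 3.14, 3.14, 3.14].

INTERFACE

Orientations are given as [roll, pitch, yaw] about the fixed x, y, z axes, in that order (R = Rz(yaw) Ry(pitch) Rx(roll)).
In Python, from cell import observe, read_camera, calibration, hand_in, tcp_to_grasp gives the robot as it stands.
- The arm moves only by the tool send_rows, never from a script. Its argument "targets" is a list of rows, each a list of 5 numbers: the opening, from 0 (shut) to 1 (fully open), then the shift along the world's x, y, z in m, then the turn about the world's z in rad. A call has 1 to 5 rows; each row shifts and turns the commanded pose from where the row before left it; what a row does not reach is not made up. A row lasts 1/10 s, in which the tool goes at most 50 mm and 8.59 degrees, less where a joint would pass 70% of its speed; a pose out of reach is approached as far as the arm can. A call is refused whole if a number of a shift passes 0.05 or a number of a turn 0.15, either way. A call with a gripper value outside its range is refused whole. The fingers move at their own pace and stop on an object; "grip_force" is the grip in N (left out, the last holds). Time passes only in rows, so rows that do not move let the fingers close. It gives the time, the measured TCP pose, the force, the opening and the grip force at its end, in the units of the state.
- observe(): the state, without advancing time (a new reading comes with each control period).
- read_camera(name): name is "scene" or "top"; returns (picture, depth): 480x640x3 uint8, red, green, blue; 480x640 float32, m along the optical axis (not along the pixel's ray), 0 where there is no reading.
- calibration(name): a dict with "intrinsics" (3x3 intrinsics, pixels), "k1" (the pictures are not rectified: a ray, as slopes to the right and down, at radius r is drawn at 1 + k1 r^2 times it, then the intrinsics apply), "world_to_cam" (4x4, takes a point from world to camera coordinates). Camera axes: x right, y up, looking along -z (the intrinsics and any distortion apply to the point x, -y, -z); pixel columns grow to the right and rows downward; lengths in m; the calibration is good to about 2 mm. A picture is of the moment at which its call begins. calibration takes no time and is no camera call.
- hand_in(): hands the job in; it is judged then, once.
The state is a dict: "time": time; "qpos": joint angles; "qvel": joint speeds; "joint_efforts": joint torques, N m; "tool_pos": TCP position; "tool_rot": TCP orientation; "contact_force": force on the tool from outside, world axes, zero at the start; "torque": the same for the moment, N m; "opening": finger opening in m; "grip_force": force on a finger pad.
Only numpy, scipy, OpenCV 4.12 (cv2) and the standard library are available. Lean on these libraries where they do the work, as an engineer would, in place of code of your own. Each camera call takes 0.05 s, during which the arm holds its last target. There are 200 camera calls.

## Working session

There is one attempt and no reset: what is moved stays moved. The work goes in short steps, Python scripts to look and compute and a tool call to move; the robot and the scene stay as the last step left them, time stands still between calls to the robot, and variables do not carry over. Pictures are saved under pics/ and viewed, at most 14 in all, crops included, and the job is handed in when it is done.

Besides the shell and the picture viewer there is one more tool, called after "Call:" as name(argument=value, ...) on one line, values as JSON. send_rows: Moves the arm, as the interface text tells. Its arguments: {"type":"object","properties":{"targets":{"type":"array","items":{"type":"array","items":{"type":"number"}}},"grip_force":{"type":"number"}},"required":["targets"]}

```bash
ls; mkdir -p pics; cat > h.py <<'E'
import numpy as np, cv2
from cell import observe, read_camera, calibration, hand_in, tcp_to_grasp
def cloud(name, depth):
    c=calibration(name); K=np.array(c["intrinsics"]); k1=c["k1"]; T=np.linalg.inv(np.array(c["world_to_cam"]))
    v,u=np.mgrid[0:480,0:640].astype(float)
    p=cv2.undistortPoints(np.stack([u,v],-1).reshape(-1,1,2),K,np.array([k1,0,0,0.])).reshape(480,640,2)
    P=np.stack([p[...,0]*depth,-p[...,1]*depth,-depth,np.ones_like(depth)],-1)
    W=(P@T.T)[...,:3]; W[depth<=0]=np.nan
    return W
def snap(name,tag):
    im,d=read_camera(name); cv2.imwrite(f"pics/{tag}.png",im[...,::-1]); W=cloud(name,d); np.savez(f"{tag}.npz",W=W,im=im); return im,W
E
python3 - <<'E'
from h import *
print(observe(), tcp_to_grasp)
for n in("top","scene"):
    snap(n,n+"0"); print(n,calibration(n))
E
```

```text
pics
{'time': 0.0, 'qpos': array([ 1.01400085e+00,  3.42717030e-01,  1.52502631e+00, -2.27338283e-05,
        1.27538618e+00, -1.45996118e-01]), 'qvel': array([ 0.00052681,  0.00061538,  0.00087383, -0.00135651,  0.00012866,
        0.00207762]), 'joint_efforts': array([-6.49117883e-04, -4.31246638e+01, -2.44216383e+01,  7.16448203e-02,
        5.60732873e-02, -1.50401779e-04]), 'tool_pos': array([0.20942037, 0.48097693, 0.22604467]), 'tool_rot': array([-3.14006897e+00, -2.02073208e-04,  2.73079977e+00]), 'contact_force': array([-0.24302651, -0.06036548,  0.34178116]), 'torque': array([ 0.00893604, -0.01345103,  0.02242891]), 'grip_force': 0.0, 'opening': 0.09195238665211988} 0.0188
top {'intrinsics': array([[571.36574158,   0.        , 311.90769926],
       [  0.        , 571.36574158, 240.84687325],
       [  0.        ,   0.        ,   1.        ]]), 'k1': -0.17146738250238022, 'world_to_cam': array([[-0.00618802, -0.99996917, -0.00483481,  0.03672293],
       [ 0.99730487, -0.00652486,  0.07307823, -0.5810062 ],
       [-0.07310753, -0.00436957,  0.99731449, -1.4398171 ],
       [ 0.        ,  0.        ,  0.        ,  1.        ]])}
scene {'intrinsics': array([[605.25283624,   0.        , 321.12692471],
       [  0.        , 605.25283624, 239.89926624],
       [  0.        ,   0.        ,   1.        ]]), 'k1': 0.02211312245284098, 'world_to_cam': array([[ 0.3329403 ,  0.94288319,  0.01104743, -0.22984499],
       [-0.78670952,  0.27129697,  0.55451427,  0.4024416 ],
       [ 0.51984505, -0.19331126,  0.83210088, -1.66738567],
       [ 0.        ,  0.        ,  0.        ,  1.        ]])}
```

View pics/top0.png

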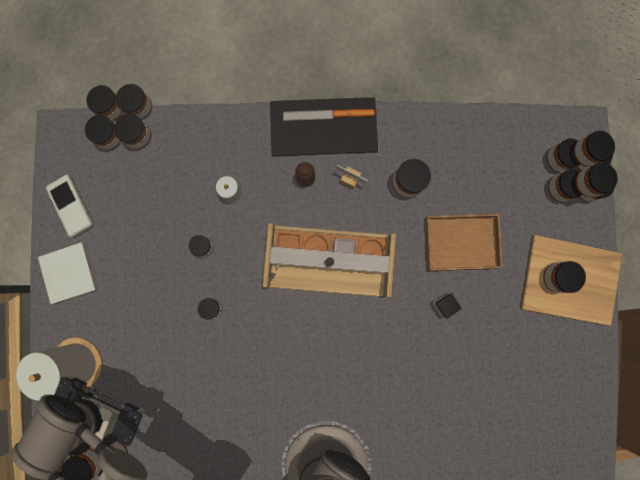

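View pics/scene0.png

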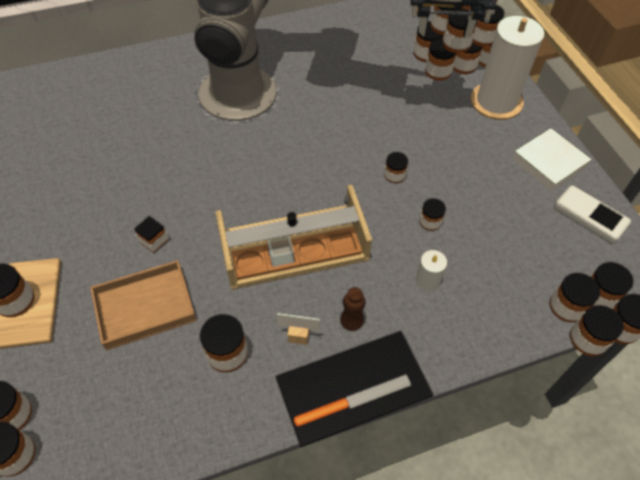

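Top view: full round jars at (200,246) and (209,308), a square full jar at (448,306), the carrier around (330,260) with its knob at (329,262), the returns box at (464,243), the candle at (227,187), the mill at (305,174), the card at (350,177) and the big jar at (412,177). The pockets from left to right look like square, round, square holding an empty, round. I'll zoom in and measure.

```bash
python3 - <<'E'
from h import *
d=np.load("top0.npz"); W=d["W"]; im=d["im"]
s=np.load("scene0.npz")
a=cv2.resize(im[215:305,255:405],None,fx=5,fy=5,interpolation=cv2.INTER_CUBIC)
b=cv2.resize(s["im"][185:295,205:375],None,fx=4.4,fy=4.4,interpolation=cv2.INTER_CUBIC)[:, :750]
o=np.vstack([a,cv2.resize(b,(750,485))]); o=cv2.resize(o,None,fx=.64,fy=.64); cv2.imwrite("pics/z0.png",o[...,::-1])
def comp(lo,hi,box,show=1):
    u0,v0,u1,v1=box
    P=W[v0:v1,u0:u1].reshape(-1,3); P=P[(P[:,2]>lo)&(P[:,2]<hi)]
    return P
for n,b,lo,hi in [("jA",(185,230,215,262),.05,.07),("jB",(193,293,224,324),.05,.07),("sq",(432,288,465,322),.05,.07),("box",(420,208,505,275),.028,.042),("knob",(320,253,340,272),.105,.125),("plate",(262,240,400,275),.075,.092),("cheeks",(258,220,400,300),.07,.092),("candle",(212,172,242,204),.08,.12),("mill",(292,160,318,190),.1,.14),("card",(330,160,372,190),.06,.1),("big",(390,155,435,200),.09,.11)]:
    P=comp(lo,hi,b)
    if len(P)<3: print(n,len(P));continue
    r=cv2.minAreaRect((P[:,:2]*1000).astype(np.float32))
    print(n,len(P),"med",np.round(np.median(P,0)*1000,1),"rect",np.round(r[0],1),np.round(r[1],1),round(r[2],1))
E
```

```text
jA 373 med [569.8 316.6  61.3] rect [569.8 317.3] [53.3 50.8] 89.8
jB 370 med [412.2 292.6  60.7] rect [411.2 292.8] [52.9 50.5] 18.8
sq 359 med [ 415.4 -306.2   61. ] rect [ 414.3 -307.4] [46.7 48.9] 32.9
box 541 med [ 585.5 -367.8   35.1] rect [ 575.5 -358.6] [139.9 192.6] 1.4
knob 68 med [525.8  -7.8 115.8] rect [525.9  -7.9] [19.3 19.4] 89.8
plate 2235 med [532.4  -8.9  85.2] rect [536.8  -9.1] [323.9  83.7] 89.6
cheeks 2600 med [531.8  -8.8  85.3] rect [530.9  -8.5] [317.2 155.7] 85.0
candle 384 med [710.8 242.8  86.3] rect [711.8 243.3] [54.8 54.6] 61.7
mill 191 med [745.4  50.5 122.7] rect [747.   50.9] [31.2 39.2] 0.4
card 106 med [743.  -67.   77.1] rect [743.8 -66. ] [84.1  4.3] 61.6
big 903 med [ 734.2 -217.4  101.1] rect [ 734.4 -218.8] [82.  82.8] 43.3
```

View pics/z0.png

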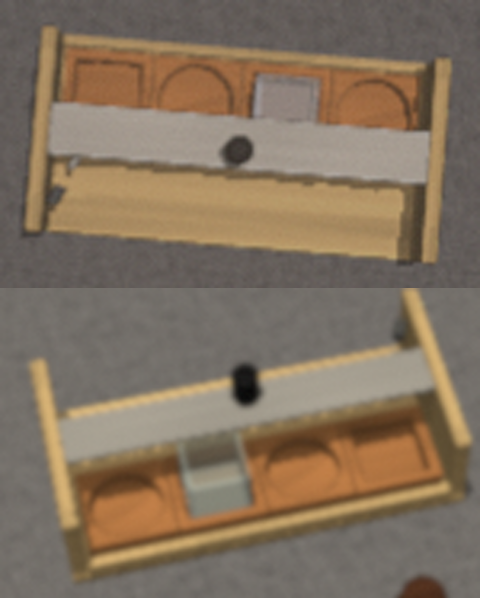

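The zoom shows, from +y to −y: an empty square pocket, an empty round one, a square one holding the glass jar, and an empty round one. So there is one empty (square) and three full jars. I'll cross-check the poses with the scene camera.

```bash
cat >> h.py <<'E'
B={"jA":((.57,.317),.045,.05,.07),"jB":((.412,.293),.045,.05,.07),"sq":((.415,-.307),.05,.05,.07),"box":((.5755,-.3586),.13,.028,.042),"knob":((.526,-.008),.02,.107,.125),"cheeks":((.531,-.0085),.19,.0855 -.013,.092),"empty":((.561,-.0466),.04,.052,.075)}
def meas(W,only=None,B=B):
    for n,(c,r,lo,hi) in B.items():
        if only and n not in only: continue
        P=W.reshape(-1,3); P=P[(P[:,2]>lo)&(P[:,2]<hi)&(np.hypot(P[:,0]-c[0],P[:,1]-c[1])<r)]
        if len(P)<5: print(n,len(P)); continue
        q=cv2.minAreaRect((P[:,:2]*1000).astype(np.float32))
        print(n,len(P),"zmed",round(np.median(P[:,2])*1000,1),"rect",np.round(q[0],1),np.round(q[1],1),round(q[2],1))
E
python3 - <<'E'
from h import *
for n in("top","scene"):
    W=np.load(n+"0.npz")["W"]; print(n,"table",np.round(1e3*np.nanmedian(W[(abs(W[...,0]-.45)<.03)&(abs(W[...,1])<.1)&(W[...,2]<.01)][:,2]),1)); meas(W)
E
```

```text
top table 2.4
jA 373 zmed 61.3 rect [569.8 317.3] [53.3 50.8] 89.8
jB 370 zmed 60.7 rect [411.2 292.8] [52.9 50.5] 18.8
sq 359 zmed 61.0 rect [ 414.3 -307.4] [46.7 48.9] 32.9
box 541 zmed 35.1 rect [ 575.5 -358.6] [139.9 192.6] 1.4
knob 68 zmed 115.8 rect [525.9  -7.9] [19.3 19.4] 89.8
cheeks 2577 zmed 85.3 rect [530.7  -8.5] [317.1 155.5] 84.9
empty 67 zmed 64.6 rect [567.8 -46.6] [48.8 34. ] 86.4
scene table 1.8
jA 393 zmed 60.2 rect [567.1 316.8] [53.7 54.4] 78.7
jB 351 zmed 60.4 rect [408.4 294.5] [52.3 57.8] 36.8
sq 445 zmed 60.2 rect [ 410.2 -309.1] [56.  49.4] 31.9
box 936 zmed 33.8 rect [ 571.6 -359.5] [146.3 189.9] 1.9
knob 88 zmed 115.2 rect [522.8  -9.2] [21.2 22.4] 27.4
cheeks 2862 zmed 84.9 rect [526.9  -9.1] [315.7 160.5] 84.8
empty 233 zmed 62.2 rect [556.7 -46.9] [48.3 51.8] 85.0
```

Call:
send_rows(targets=[[0.5, 0.024, -0.037, 0, 0.025], [0.5, 0.024, -0.037, 0, 0.025], [0.5, 0.024, -0.037, 0, 0.025], [0.5, 0.024, -0.037, 0, 0.025], [0.5, 0.024, -0.037, 0, 0.025]], grip_force=25)

```text
time: 0.6
tool_pos: [0.3301, 0.2947, 0.2265]
tool_rot: [-3.141, -0.0, 2.857]
contact_force: [0.9, 0.1, 0.1]
opening: 0.0566
grip_force: 0.0
```

Call:
send_rows(targets=[[0.5, 0.024, -0.037, 0, 0.025], [0.5, 0.024, -0.037, 0, 0.025], [0.5, 0.024, -0.037, 0, 0.025], [0.5, 0.024, -0.037, 0, 0.025], [0.5, 0.024, -0.037, 0, 0.025]])

```text
time: 1.1
tool_pos: [0.4501, 0.1096, 0.2266]
tool_rot: [3.141, -0.0, 2.982]
contact_force: [0.4, 1.2, -0.2]
opening: 0.0459
grip_force: 0.0
```

Call:
send_rows(targets=[[0.5, 0.024, -0.037, 0, 0.025], [0.5, 0.024, -0.037, 0, 0.025], [0.5, 0.024, -0.037, 0, 0.022], [0.5, 0, 0, 0, 0]])

```text
time: 1.5
tool_pos: [0.5237, -0.0039, 0.2259]
tool_rot: [-3.14, 0.0, 3.049]
contact_force: [0.1, -0.5, -0.7]
opening: 0.0457
grip_force: 0.0
```

Call:
send_rows(targets=[[0.5, 0.001, -0.0045, -0.04, 0], [0.5, 0, 0, -0.04, 0], [0.5, 0, 0, -0.04, 0], [0.5, 0, 0, -0.017, 0], [0.5, 0, 0, 0, 0]])

```text
time: 2.0
tool_pos: [0.5204, -0.0033, 0.0871]
tool_rot: [3.141, -0.006, 3.053]
contact_force: [-0.1, 0.1, 0.4]
opening: 0.0463
grip_force: 0.0
```

Call:
send_rows(targets=[[0, 0, 0, 0, 0], [0, 0, 0, 0, 0], [0, 0, 0, 0, 0], [0, 0, 0, 0, 0], [0, 0, 0, 0, 0]], grip_force=25)

```text
time: 2.5
tool_pos: [0.523, -0.0094, 0.0911]
tool_rot: [-3.133, 0.002, 3.054]
contact_force: [-3.4, -23.8, -0.1]
opening: 0.0216
grip_force: 25.0
```

Call:
send_rows(targets=[[0, 0, -0.002, 0, 0], [0, 0, 0, 0, 0]])

```text
time: 2.7
tool_pos: [0.523, -0.0094, 0.0911]
tool_rot: [-3.137, 0.002, 3.053]
contact_force: [-2.4, -14.5, 0.1]
opening: 0.0214
grip_force: 25.0
```

Call:
send_rows(targets=[[0, 0, -0.003, 0, 0], [0, 0, 0, 0, 0]])

```text
time: 2.9
tool_pos: [0.523, -0.0095, 0.0911]
tool_rot: [-3.141, 0.002, 3.053]
contact_force: [-3.1, -1.6, 6.0]
opening: 0.0218
grip_force: 25.0
```

Call:
send_rows(targets=[[0, -0.015, 0.001, 0, 0], [0, -0.015, 0.002, 0, 0], [0, -0.015, 0.001, 0, 0], [0, -0.013, 0.001, 0, 0], [0, 0, 0, 0, 0]])

```text
time: 3.4
tool_pos: [0.4667, -0.0045, 0.0912]
tool_rot: [-3.141, 0.007, 3.053]
contact_force: [4.5, -2.5, 0.1]
opening: 0.0218
grip_force: 25.0
```

Call:
send_rows(targets=[[0.7, 0, 0, 0, 0], [0.7, 0, 0, 0, 0], [0.7, 0, 0, 0, 0], [0.7, 0, 0, 0.04, 0], [0.7, 0, 0, 0.03, 0]], grip_force=12)

```text
time: 3.9
tool_pos: [0.4643, -0.004, 0.1606]
tool_rot: [3.141, -0.002, 3.053]
contact_force: [0.8, 0.6, -0.1]
opening: 0.0566
grip_force: 0.0
```

```bash
python3 - <<'E'
from h import *
B["knob"]=((.47,-.005),.02,.107,.125)
for n in("top","scene"):
    im,W=snap(n,n+"1"); print(n); meas(W,["knob","jA","jB","sq","empty"])
s=observe(); print(s["tool_pos"],s["tool_rot"],s["opening"])
E
```

```text
top
jA 369 zmed 61.2 rect [569.9 317.6] [53.9 50.6] 89.5
jB 372 zmed 61.0 rect [411.1 292.8] [52.7 52. ] 18.2
sq 356 zmed 60.6 rect [ 413.8 -307.4] [47.4 49.5] 33.0
knob 0
empty 106 zmed 65.8 rect [560.3 -46. ] [48.4 48.1] 85.0
scene
jA 393 zmed 60.3 rect [567.8 317.1] [52.9 55.3] 25.9
jB 349 zmed 60.3 rect [408.2 293.1] [56.3 52.3] 8.4
sq 443 zmed 60.1 rect [ 409.8 -309. ] [53.2 48.9] 31.3
knob 83 zmed 115.1 rect [467.8  -4. ] [20.7 21.5] 85.3
empty 253 zmed 61.8 rect [556.9 -46.7] [48.5 54.3] 85.0
[ 0.46684259 -0.00437075  0.16321733] [-3.14114793  0.00704506  3.05303408] 0.06241826222432158
```

Call:
send_rows(targets=[[0.75, 0.046, -0.0215, 0, 0], [0.75, 0.046, -0.0215, 0, 0], [0.75, 0, 0, -0.04, 0], [0.75, 0, 0, -0.03, 0], [0.75, 0, 0, 0, 0]])

```text
time: 4.5
tool_pos: [0.5519, -0.0458, 0.0848]
tool_rot: [3.14, -0.01, 3.053]
contact_force: [0.0, -0.6, 0.4]
opening: 0.069
grip_force: 0.0
```

Call:
send_rows(targets=[[0.75, 0, 0, -0.03, 0], [0.75, 0, 0, -0.027, 0], [0.75, 0, 0, 0, 0], [0.75, 0, 0, 0, 0]])

```text
time: 4.9
tool_pos: [0.5554, -0.0464, 0.0335]
tool_rot: [3.141, 0.0, 3.053]
contact_force: [0.6, 0.1, 0.2]
opening: 0.0687
grip_force: 0.0
```

Call:
send_rows(targets=[[0.3, 0.003, -0.001, 0.002, 0], [0.3, 0, 0, 0, 0], [0.3, 0, 0, 0, 0], [0.3, 0, 0, 0, 0], [0.3, 0, 0, 0, 0]], grip_force=15)

```text
time: 5.4
tool_pos: [0.5586, -0.0476, 0.0354]
tool_rot: [-3.142, 0.001, 3.053]
contact_force: [-0.9, 1.2, 6.4]
opening: 0.0479
grip_force: 15.0
```

Call:
send_rows(targets=[[0.3, 0, 0, 0.02, 0], [0.3, 0, 0, 0.04, 0], [0.3, 0, 0, 0.045, 0], [0.3, 0.003, -0.04, 0, 0], [0.3, 0.003, -0.045, 0, 0]])

```text
time: 5.9
tool_pos: [0.5649, -0.1322, 0.1414]
tool_rot: [-3.141, 0.003, 3.056]
contact_force: [1.8, -0.9, -1.8]
opening: 0.0482
grip_force: 15.0
```

Call:
send_rows(targets=[[0.3, 0.003, -0.045, 0, 0], [0.3, 0.003, -0.045, 0, 0], [0.3, 0.003, -0.045, 0, 0], [0.3, 0, -0.045, 0, 0], [0.3, 0, -0.04, 0, 0]])

```text
time: 6.4
tool_pos: [0.5726, -0.3546, 0.1391]
tool_rot: [3.141, -0.001, 3.052]
contact_force: [1.2, -0.1, -1.9]
opening: 0.048
grip_force: 15.0
```

Call:
send_rows(targets=[[0.3, 0, -0.007, -0.035, 0], [0.3, 0, 0, -0.04, 0], [0.3, 0, 0, -0.02, 0], [0.3, 0, 0, -0.01, 0], [0.3, 0, 0, 0, 0]])

```text
time: 6.9
tool_pos: [0.5725, -0.3589, 0.0331]
tool_rot: [3.14, -0.003, 3.053]
contact_force: [0.1, 0.2, -1.3]
opening: 0.048
grip_force: 15.0
```

Call:
send_rows(targets=[[0.3, 0, 0, -0.005, 0], [0.3, 0, 0, -0.003, 0], [0.3, 0, 0, -0.002, 0], [0.3, 0, 0, 0, 0]])

```text
time: 7.3
tool_pos: [0.5737, -0.3597, 0.0256]
tool_rot: [-3.141, 0.001, 3.053]
contact_force: [0.6, 0.4, 0.6]
opening: 0.0476
grip_force: 15.0
```

Call:
send_rows(targets=[[0.8, 0, 0, 0, 0], [0.8, 0, 0, 0, 0], [0.8, 0, 0, 0.03, 0], [0.8, 0, 0, 0.045, 0], [0.8, 0, 0, 0.045, 0]])

```text
time: 7.8
tool_pos: [0.5728, -0.3592, 0.1455]
tool_rot: [3.141, -0.001, 3.053]
contact_force: [0.2, 0.3, -0.7]
opening: 0.0732
grip_force: 0.0
```

Call:
send_rows(targets=[[0.8, -0.011, 0.0435, 0, 0], [0.8, -0.011, 0.0435, 0, 0], [0.8, -0.011, 0.0435, 0, 0], [0.8, -0.011, 0.0435, 0, 0], [0.8, -0.011, 0.0435, 0, 0]])

```text
time: 8.3
tool_pos: [0.5175, -0.1404, 0.1451]
tool_rot: [-3.142, 0.001, 3.052]
contact_force: [0.5, 0.5, 0.2]
opening: 0.0732
grip_force: 0.0
```

Call:
send_rows(targets=[[0.8, -0.011, 0.0435, 0, 0], [0.8, -0.011, 0.0435, 0, 0], [0.8, -0.011, 0.0435, 0, 0], [0.8, -0.011, 0.0435, 0, 0], [0.8, -0.011, 0.0435, 0, 0]])

```text
time: 8.8
tool_pos: [0.4626, 0.077, 0.1451]
tool_rot: [3.141, 0.001, 3.052]
contact_force: [0.7, 0.6, 1.1]
opening: 0.073
grip_force: 0.0
```

Call:
send_rows(targets=[[0.8, -0.011, 0.0435, 0, 0], [0.8, -0.011, 0.0435, 0, 0], [0.8, -0.011, 0.0435, 0, 0], [0.8, -0.011, 0.0435, 0, 0], [0.8, -0.011, 0.0435, 0, 0]])

```text
time: 9.3
tool_pos: [0.4076, 0.2948, 0.1452]
tool_rot: [3.141, 0.001, 3.053]
contact_force: [1.7, -0.8, 0.0]
opening: 0.0736
grip_force: 0.0
```

```bash
python3 - <<'E'
from h import *
B["knob"]=((.47,-.005),.02,.107,.125)
B["emptybox"]=((.574,-.36),.045,.045,.07)
for n in("top","scene"):
    im,W=snap(n,n+"2"); print(n); meas(W,["knob","jA","jB","sq","emptybox"])
s=observe(); print(s["tool_pos"],s["tool_rot"],s["opening"])
E
```

```text
top
jA 368 zmed 61.1 rect [569.7 317.9] [50.6 54.8] 0.6
jB 15 zmed 60.1 rect [435.7 295.8] [18.3  4.8] 80.4
sq 359 zmed 60.7 rect [ 413.7 -307.3] [47.6 49. ] 32.0
knob 67 zmed 117.6 rect [471.1  -2.7] [19.2 19.1] 89.7
emptybox 141 zmed 54.4 rect [ 576.2 -358.3] [48.7 49.4] 84.7
scene
jA 397 zmed 60.3 rect [567.6 315.8] [52.4 54.6] 57.3
jB 350 zmed 60.4 rect [409.5 294. ] [53.5 55.4] 40.9
sq 438 zmed 60.2 rect [ 410.8 -309.5] [51.6 48.7] 33.2
knob 77 zmed 115.8 rect [467.7  -3.5] [19.8 21.5] 70.5
emptybox 260 zmed 52.5 rect [ 571.9 -359.6] [49.1 54.9] 85.4
[0.40673927 0.2973323  0.14506034] [3.13958769e+00 6.14516588e-04 3.05816307e+00] 0.0738640312862697
```

Call:
send_rows(targets=[[0.8, 0.0025, -0.006, -0.04, 0], [0.8, 0, 0, -0.04, 0], [0.8, 0, 0, -0.03, 0], [0.8, 0, 0, -0.011, 0], [0.8, 0, 0, 0, 0]])

```text
time: 9.9
tool_pos: [0.4103, 0.2862, 0.0228]
tool_rot: [-3.14, -0.002, 3.052]
contact_force: [0.2, 0.5, -0.8]
opening: 0.0735
grip_force: 0.0
```

Call:
send_rows(targets=[[0.3, 0, 0, 0, 0], [0.3, 0, 0, 0, 0], [0.3, 0, 0, 0, 0], [0.3, 0, 0, 0, 0], [0.3, 0, 0, 0, 0]], grip_force=25)

```text
time: 10.4
tool_pos: [0.4119, 0.2877, 0.0252]
tool_rot: [3.14, 0.003, 3.053]
contact_force: [0.1, 2.3, 7.1]
opening: 0.054
grip_force: 25.0
```

Call:
send_rows(targets=[[0.3, 0, 0, 0.025, 0], [0.3, 0, 0, 0.045, 0], [0.3, 0, 0, 0.04, 0], [0.3, 0.022, -0.038, 0, 0], [0.3, 0.022, -0.038, 0, 0]])

```text
time: 10.9
tool_pos: [0.4552, 0.211, 0.1355]
tool_rot: [3.141, 0.003, 3.056]
contact_force: [0.2, -0.4, -3.0]
opening: 0.0537
grip_force: 25.0
```

Call:
send_rows(targets=[[0.3, 0.022, -0.038, 0, 0], [0.3, 0.022, -0.038, 0, 0], [0.3, 0.022, -0.038, 0, 0], [0.3, 0.022, -0.038, 0, 0], [0.3, 0.022, -0.037, 0, 0]])

```text
time: 11.4
tool_pos: [0.5649, 0.0202, 0.1339]
tool_rot: [-3.142, -0.001, 3.053]
contact_force: [0.4, 0.5, -2.4]
opening: 0.0536
grip_force: 25.0
```

Call:
send_rows(targets=[[0.3, 0, 0, -0.03, 0], [0.3, 0, 0, -0.02, 0], [0.3, 0, 0, 0, 0], [0.3, 0, 0, 0, 0]])

```text
time: 11.8
tool_pos: [0.5645, 0.0221, 0.084]
tool_rot: [-3.142, -0.001, 3.053]
contact_force: [1.1, 0.2, -1.7]
opening: 0.0537
grip_force: 25.0
```

```bash
python3 - <<'E'
from h import *
P=[]
for i in range(4): read_camera("scene"); P.append(observe()["tool_pos"])
print(np.round(1e3*np.array(P),1),observe()["tool_rot"],observe()["contact_force"])
E
```

```text
[[565.2  22.2  84.8]
 [565.5  22.2  85.1]
 [565.5  22.2  85.2]
 [565.4  22.3  85.1]] [3.14154271e+00 2.40411962e-03 3.05343274e+00] [-0.50809704  0.0308607  -2.08643936]
```

Call:
send_rows(targets=[[0.3, 0.002, 0.0005, -0.015, 0], [0.3, 0, 0, -0.01, 0], [0.3, 0, 0, -0.004, 0], [0.3, 0, 0, -0.003, 0], [0.3, 0, 0, 0, 0]])

```text
time: 12.5
tool_pos: [0.5666, 0.0225, 0.0516]
tool_rot: [3.142, -0.0, 3.053]
contact_force: [-0.4, -0.3, -2.4]
opening: 0.0533
grip_force: 25.0
```

Call:
send_rows(targets=[[0.3, 0, 0, -0.003, 0], [0.3, 0, 0, 0, 0]])

```text
time: 12.7
tool_pos: [0.5667, 0.0225, 0.0487]
tool_rot: [3.142, 0.0, 3.053]
contact_force: [-1.1, 0.1, -3.2]
opening: 0.0536
grip_force: 25.0
```

Call:
send_rows(targets=[[0.3, 0, 0, -0.003, 0], [0.3, 0, 0, -0.003, 0], [0.3, 0, 0, -0.002, 0], [0.3, 0, 0, -0.001, 0], [0.3, 0, 0, 0, 0]])

```text
time: 13.2
tool_pos: [0.5666, 0.0225, 0.0403]
tool_rot: [3.142, -0.0, 3.053]
contact_force: [-2.5, 0.1, 4.4]
opening: 0.0536
grip_force: 25.0
```

Call:
send_rows(targets=[[0.75, 0, 0, 0, 0], [0.75, 0, 0, 0, 0], [0.75, 0, 0, 0.025, 0], [0.75, 0, 0, 0.04, 0], [0.75, 0, 0, 0.04, 0]])

```text
time: 13.7
tool_pos: [0.5664, 0.0226, 0.1454]
tool_rot: [3.141, -0.001, 3.053]
contact_force: [0.4, 0.4, 0.1]
opening: 0.0685
grip_force: 0.0
```

Call:
send_rows(targets=[[0.8, 0, 0.026, 0, -0.143], [0.8, 0, 0.026, 0, -0.143], [0.8, 0, 0.027, 0, -0.143], [0.8, 0, 0.027, 0, -0.143], [0.8, 0, 0.027, 0, -0.143]])

```text
time: 14.2
tool_pos: [0.5668, 0.1566, 0.1447]
tool_rot: [3.141, 0.0, 2.332]
contact_force: [0.9, 0.1, -0.3]
opening: 0.0733
grip_force: 0.0
```

Call:
send_rows(targets=[[0.8, 0.001, 0.027, 0, -0.143], [0.8, 0, 0.027, 0, -0.143], [0.8, 0, 0.027, 0, -0.143], [0.8, 0, 0.027, 0, -0.143], [0.8, 0, 0.026, 0, -0.143]])

```text
time: 14.7
tool_pos: [0.5677, 0.2908, 0.1446]
tool_rot: [3.141, -0.0, 1.617]
contact_force: [-0.5, -0.4, -0.7]
opening: 0.0735
grip_force: 0.0
```

Call:
send_rows(targets=[[0.8, 0, 0.026, 0, -0.141], [0.8, 0, 0, 0, 0], [0.8, 0, 0, 0, 0]])

```text
time: 15.0
tool_pos: [0.5675, 0.3156, 0.1443]
tool_rot: [-3.141, 0.001, 1.485]
contact_force: [-0.2, -0.2, 0.5]
opening: 0.0735
grip_force: 0.0
```

```bash
python3 - <<'E'
from h import *
B["knob"]=((.47,-.005),.02,.107,.125)
B["jB"]=((.566,.023),.045,.065,.082)
for n in("top","scene"):
    im,W=snap(n,n+"3"); print(n); meas(W,["knob","jA","jB","sq"])
s=observe(); print(s["tool_pos"],s["tool_rot"],s["opening"])
E
```

```text
top
jA 224 zmed 60.8 rect [571.6 308. ] [52.6 35.3] 9.9
jB 365 zmed 76.1 rect [566.  24.] [51.8 52.4] 89.9
sq 360 zmed 60.7 rect [ 413.7 -307.4] [47.7 48.6] 32.5
knob 67 zmed 116.8 rect [471.1  -2.7] [19.3 19.1] 89.5
scene
jA 397 zmed 60.4 rect [567.1 317.1] [54.6 55.6] 77.9
jB 449 zmed 75.0 rect [562.1  23.1] [53.7 54.3] 57.9
sq 447 zmed 60.1 rect [ 410.7 -308.4] [51.2 49.1] 32.1
knob 82 zmed 115.1 rect [467.7  -4. ] [21.9 19.9] 39.0
[0.56780772 0.31454402 0.14453978] [-3.14137393e+00  5.89058622e-04  1.48304427e+00] 0.07354212540239213
```

Call:
send_rows(targets=[[0.8, 0, 0.0015, -0.04, 0], [0.8, 0, 0, -0.04, 0], [0.8, 0, 0, -0.03, 0], [0.8, 0, 0, -0.01, 0], [0.8, 0, 0, 0, 0]])

```text
time: 15.6
tool_pos: [0.5673, 0.3159, 0.0236]
tool_rot: [-3.139, 0.001, 1.481]
contact_force: [0.5, -0.1, 1.1]
opening: 0.0736
grip_force: 0.0
```

Call:
send_rows(targets=[[0.3, 0, 0, 0, 0], [0.3, 0, 0, 0, 0], [0.3, 0, 0, 0, 0], [0.3, 0, 0, 0, 0], [0.3, 0, 0, 0, 0]])

```text
time: 16.1
tool_pos: [0.5688, 0.3173, 0.0266]
tool_rot: [3.139, -0.001, 1.482]
contact_force: [0.3, -1.4, 7.5]
opening: 0.0538
grip_force: 25.0
```

```bash
python3 - <<'E'
from h import *
P=[]
for i in range(3): read_camera("scene"); P.append(observe()["tool_pos"])
print(np.round(1e3*np.array(P),1),observe()["tool_rot"],observe()["contact_force"],observe()["opening"])
E
```

```text
[[568.8 317.4  26.5]
 [568.8 317.3  26.5]
 [568.8 317.4  26.5]] [ 3.13867208e+00 -1.28804344e-03  1.48191578e+00] [ 3.34805066e-03 -1.32807040e+00  5.87139645e+00] 0.0536494789697823
```

Call:
send_rows(targets=[[0.3, 0, 0, 0.025, 0], [0.3, 0, 0, 0.045, 0], [0.3, 0, 0, 0.04, 0], [0.3, -0.0016, -0.0435, 0, 0], [0.3, -0.0016, -0.0435, 0, 0]])

```text
time: 16.75
tool_pos: [0.5648, 0.2302, 0.1364]
tool_rot: [3.138, -0.001, 1.485]
contact_force: [0.3, 0.1, -2.4]
opening: 0.0535
grip_force: 25.0
```

Call:
send_rows(targets=[[0.3, -0.0016, -0.0435, 0, 0], [0.3, -0.0016, -0.0435, 0, 0], [0.3, -0.0016, -0.0435, 0, 0], [0.3, -0.0016, -0.0435, 0, 0], [0.3, -0.0016, -0.0435, 0, 0]])

```text
time: 17.25
tool_pos: [0.556, 0.0109, 0.1349]
tool_rot: [3.141, -0.0, 1.482]
contact_force: [1.2, 0.8, -2.9]
opening: 0.0536
grip_force: 25.0
```

Call:
send_rows(targets=[[0.3, -0.0016, -0.0435, 0, 0], [0.3, -0.0016, -0.0435, 0, 0], [0.3, -0.0016, -0.0435, 0, 0], [0.3, 0, 0, -0.03, 0], [0.3, 0, 0, -0.02, 0]])

```text
time: 17.75
tool_pos: [0.5511, -0.1195, 0.0838]
tool_rot: [-3.141, -0.0, 1.479]
contact_force: [-0.1, 0.7, -1.6]
opening: 0.0536
grip_force: 25.0
```

```bash
python3 - <<'E'
from h import *
P=[]
for i in range(5): read_camera("scene"); P.append(observe()["tool_pos"])
print(np.round(1e3*np.array(P),1),observe()["tool_rot"],observe()["contact_force"],observe()["opening"])
im,d=read_camera("scene"); im=cv2.resize(im[170:310,190:390],None,fx=4,fy=4,interpolation=cv2.INTER_CUBIC); cv2.imwrite("pics/held.png",im[...,::-1])
E
```

```text
[[ 549.2 -118.2   80.5]
 [ 549.6 -117.7   82.1]
 [ 550.8 -117.7   83.9]
 [ 551.8 -117.8   85.1]
 [ 552.3 -117.9   85.8]] [3.14016505e+00 3.52150682e-04 1.48235570e+00] [ 0.270407    0.10884532 -1.54443661] 0.05370810865735847
```

View pics/held.png

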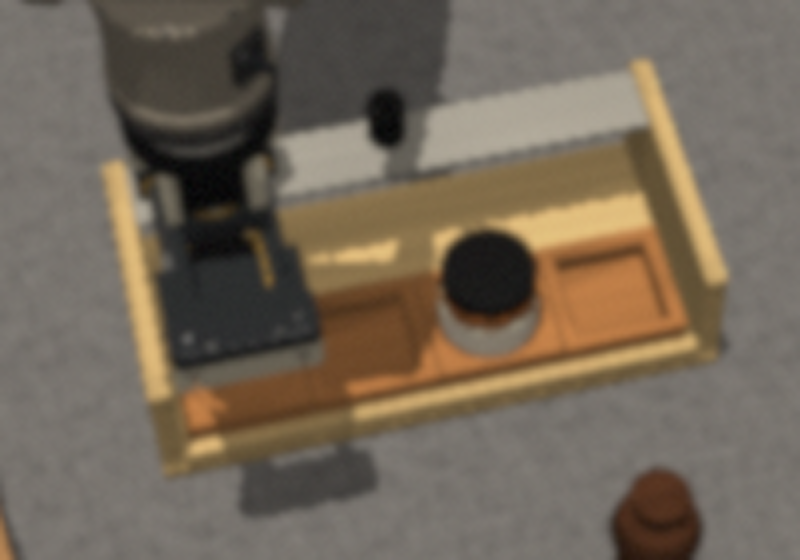

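The picture shows the seated round jar at (490,290), the keeper plate out, and the gripper above the far round pocket at (230,380). Going down.

Call:
send_rows(targets=[[0.3, 0, 0, -0.015, 0], [0.3, 0, 0, -0.01, 0], [0.3, 0, 0, -0.004, 0], [0.3, 0, 0, -0.003, 0], [0.3, 0, 0, 0, 0]])

```text
time: 18.55
tool_pos: [0.5518, -0.1179, 0.0527]
tool_rot: [3.142, -0.0, 1.482]
contact_force: [0.9, 0.5, -1.1]
opening: 0.0537
grip_force: 25.0
```

Call:
send_rows(targets=[[0.3, 0, 0, -0.003, 0], [0.3, 0, 0, -0.001, 0], [0.3, 0, 0, 0, 0]])

```text
time: 18.85
tool_pos: [0.5517, -0.118, 0.0488]
tool_rot: [3.142, 0.0, 1.482]
contact_force: [0.9, -0.0, -1.3]
opening: 0.0535
grip_force: 25.0
```

Call:
send_rows(targets=[[0.3, 0, 0, -0.003, 0], [0.3, 0, 0, -0.003, 0], [0.3, 0, 0, -0.001, 0], [0.3, 0, 0, 0, 0], [0.3, 0, 0, 0, 0]])

```text
time: 19.35
tool_pos: [0.5518, -0.118, 0.0417]
tool_rot: [3.141, 0.0, 1.482]
contact_force: [0.8, 0.8, -0.3]
opening: 0.0534
grip_force: 25.0
```

Call:
send_rows(targets=[[0.3, 0, 0, -0.001, 0], [0.3, 0, 0, -0.001, 0], [0.3, 0, 0, 0, 0]])

```text
time: 19.65
tool_pos: [0.5518, -0.1181, 0.0415]
tool_rot: [3.141, 0.0, 1.482]
contact_force: [-5.1, 1.1, 13.4]
opening: 0.0539
grip_force: 25.0
```

Call:
send_rows(targets=[[0.72, 0, 0, 0, 0], [0.72, 0, 0, 0, 0], [0.72, 0, 0, 0.025, 0], [0.72, 0, 0, 0.04, 0], [0.72, 0, 0, 0.04, 0]])

```text
time: 20.15
tool_pos: [0.5513, -0.1179, 0.1452]
tool_rot: [-3.14, -0.0, 1.482]
contact_force: [1.2, -1.3, -0.1]
opening: 0.0664
grip_force: 0.0
```

Call:
send_rows(targets=[[0.75, -0.028, -0.038, 0, 0.131], [0.75, -0.028, -0.038, 0, 0.131], [0.75, -0.028, -0.038, 0, 0.131], [0.75, -0.028, -0.038, 0, 0.131], [0.75, -0.028, -0.038, 0, 0.131]])

```text
time: 20.65
tool_pos: [0.4116, -0.3081, 0.1447]
tool_rot: [3.141, 0.0, 2.138]
contact_force: [0.9, -0.6, 0.2]
opening: 0.0688
grip_force: 0.0
```

Call:
send_rows(targets=[[0.75, 0, 0, 0, 0], [0.75, 0, 0, 0, 0], [0.75, 0, 0, 0, 0]])

```text
time: 20.95
tool_pos: [0.4133, -0.306, 0.1446]
tool_rot: [3.141, -0.0, 2.131]
contact_force: [-0.1, 0.3, 0.9]
opening: 0.0686
grip_force: 0.0
```

```bash
python3 - <<'E'
from h import *
B["knob"]=((.47,-.005),.02,.107,.125)
B["jB"]=((.566,.023),.045,.065,.082)
B["jA"]=((.5525,-.118),.045,.065,.082)
for n in("top","scene"):
    im,W=snap(n,n+"4"); print(n); meas(W,["knob","jA","jB","sq"])
s=observe(); print(s["tool_pos"],s["tool_rot"],s["opening"])
E
```

```text
top
jA 382 zmed 75.7 rect [ 552.1 -124.4] [68.3 52.1] 78.8
jB 363 zmed 75.9 rect [566.  24.] [52.4 51.8] 0.1
sq 162 zmed 60.8 rect [ 407.7 -303.9] [43.6 50. ] 10.6
knob 66 zmed 116.4 rect [471.1  -2.7] [19.1 19.1] 89.6
scene
jA 467 zmed 75.1 rect [ 548.6 -120.8] [59.7 55.8] 65.8
jB 446 zmed 75.2 rect [562.1  23.5] [54.4 53.3] 2.3
sq 436 zmed 60.0 rect [ 409.2 -309.6] [54.4 48.9] 31.1
knob 80 zmed 115.3 rect [468.6  -3.8] [20.4 20.1] 40.9
[ 0.41356178 -0.30562234  0.14464975] [ 3.14132385e+00 -2.06867298e-04  2.13340812e+00] 0.06899626491821703
```

Call:
send_rows(targets=[[0.75, -0.001, -0.003, -0.04, 0], [0.75, 0, 0, -0.04, 0], [0.75, 0, 0, -0.03, 0], [0.75, 0, 0, -0.01, 0], [0.75, 0, 0, 0, 0]])

```text
time: 21.55
tool_pos: [0.4118, -0.3085, 0.0238]
tool_rot: [-3.141, -0.003, 2.133]
contact_force: [0.1, 0.2, 0.8]
opening: 0.0686
grip_force: 0.0
```

Call:
send_rows(targets=[[0.3, 0, 0, 0, 0], [0.3, 0, 0, 0, 0], [0.3, 0, 0, 0, 0], [0.3, 0, 0, 0, 0], [0.3, 0, 0, 0, 0]])

```text
time: 22.05
tool_pos: [0.4126, -0.3103, 0.0261]
tool_rot: [3.141, 0.003, 2.132]
contact_force: [0.6, 2.2, 6.9]
opening: 0.048
grip_force: 25.0
```

```bash
python3 - <<'E'
from h import *
P=[]
for i in range(3): read_camera("scene"); P.append(observe()["tool_pos"])
print(np.round(1e3*np.array(P),1),observe()["tool_rot"],observe()["contact_force"],observe()["opening"])
E
```

```text
[[ 412.6 -310.3   26.1]
 [ 412.6 -310.3   26.1]
 [ 412.6 -310.3   26.1]] [3.14063678e+00 2.75631189e-03 2.13218881e+00] [2.1029268  1.36416077 7.4639845 ] 0.04793481447891396
```

Call:
send_rows(targets=[[0.3, 0, 0, 0.025, 0], [0.3, 0, 0, 0.045, 0], [0.3, 0, 0, 0.045, 0], [0.3, 0.0159, 0.0402, 0, -0.065], [0.3, 0.0159, 0.0402, 0, -0.065]])

```text
time: 22.7
tool_pos: [0.4441, -0.2297, 0.1415]
tool_rot: [3.14, 0.003, 1.997]
contact_force: [-0.2, -0.3, -2.0]
opening: 0.0479
grip_force: 25.0
```

Call:
send_rows(targets=[[0.3, 0.0159, 0.0402, 0, -0.065], [0.3, 0.0159, 0.0402, 0, -0.065], [0.3, 0.0159, 0.0402, 0, -0.065], [0.3, 0.0159, 0.0402, 0, -0.065], [0.3, 0.0159, 0.0402, 0, -0.065]])

```text
time: 23.2
tool_pos: [0.5232, -0.0267, 0.1399]
tool_rot: [3.142, 0.0, 1.674]
contact_force: [1.6, -1.1, -2.6]
opening: 0.0479
grip_force: 25.0
```

Call:
send_rows(targets=[[0.3, 0.0159, 0.0402, 0, -0.065], [0.3, 0.0159, 0.0402, 0, -0.065], [0.3, 0.0159, 0.0402, 0, -0.065], [0.3, 0, 0, -0.03, 0], [0.3, 0, 0, -0.02, 0]])

```text
time: 23.7
tool_pos: [0.5703, 0.0938, 0.0885]
tool_rot: [-3.141, 0.0, 1.485]
contact_force: [-0.1, -0.2, -1.8]
opening: 0.0479
grip_force: 25.0
```

```bash
python3 - <<'E'
from h import *
P=[]
for i in range(8): read_camera("scene"); P.append(observe()["tool_pos"])
print(np.round(1e3*np.array(P[-3:]),1),observe()["tool_rot"],observe()["contact_force"],observe()["opening"])
E
```

```text
[[571.6  91.9  91.1]
 [571.6  91.9  91.2]
 [571.5  91.9  91.1]] [ 3.13910937e+00 -2.60823174e-04  1.48172610e+00] [ 0.47328869  0.43798622 -1.29065677] 0.04765398295222792
```

Call:
send_rows(targets=[[0.3, 0, 0, -0.02, 0], [0.3, 0, 0, -0.01, 0], [0.3, 0, 0, -0.004, 0], [0.3, 0, 0, -0.003, 0], [0.3, 0, 0, 0, 0]])

```text
time: 24.6
tool_pos: [0.5709, 0.0922, 0.0528]
tool_rot: [3.141, -0.0, 1.482]
contact_force: [-0.3, -0.1, -2.4]
opening: 0.0479
grip_force: 25.0
```

Call:
send_rows(targets=[[0.3, 0, 0, -0.003, 0], [0.3, 0, 0, -0.001, 0], [0.3, 0, 0, 0, 0]])

```text
time: 24.9
tool_pos: [0.5707, 0.0923, 0.0488]
tool_rot: [3.141, 0.0, 1.482]
contact_force: [-0.2, 0.3, -1.2]
opening: 0.048
grip_force: 25.0
```

Call:
send_rows(targets=[[0.3, 0, 0, -0.003, 0], [0.3, 0, 0, -0.003, 0], [0.3, 0, 0, -0.0015, 0], [0.3, 0, 0, -0.001, 0], [0.3, 0, 0, 0, 0]])

```text
time: 25.4
tool_pos: [0.5706, 0.0923, 0.0411]
tool_rot: [3.142, 0.0, 1.482]
contact_force: [-4.0, -0.0, 6.7]
opening: 0.0479
grip_force: 25.0
```

Call:
send_rows(targets=[[0.72, 0, 0, 0, 0], [0.72, 0, 0, 0, 0], [0.72, 0, 0, 0.03, 0], [0.72, 0, 0, 0.045, 0], [0.72, 0, 0, 0.045, 0]])

```text
time: 25.9
tool_pos: [0.5703, 0.0922, 0.161]
tool_rot: [-3.14, 0.0, 1.482]
contact_force: [1.8, -0.3, 0.7]
opening: 0.0661
grip_force: 0.0
```

Call:
send_rows(targets=[[0.6, -0.034, -0.0322, 0, 0], [0.6, -0.034, -0.0322, 0, 0], [0.6, -0.034, -0.0322, 0, 0], [0.6, 0, 0, 0, 0], [0.6, 0, 0, 0, 0]])

```text
time: 26.4
tool_pos: [0.4688, -0.005, 0.1607]
tool_rot: [3.14, -0.0, 1.48]
contact_force: [0.2, 0.6, 0.1]
opening: 0.0555
grip_force: 0.0
```

```bash
python3 - <<'E'
from h import *
B["knob"]=((.47,-.005),.02,.107,.125)
B["jB"]=((.566,.023),.045,.065,.082)
B["jA"]=((.5525,-.118),.035,.065,.082)
B["sq"]=((.571,.093),.037,.065,.082)
B["emptybox"]=((.574,-.36),.045,.045,.07)
for n in("top","scene"):
    im,W=snap(n,n+"5"); print(n); meas(W,["knob","jA","jB","sq","emptybox"])
    if n=="scene": cv2.imwrite("pics/s5.png",cv2.resize(im[160:350,80:380],None,fx=2.6,fy=2.6,interpolation=cv2.INTER_CUBIC)[...,::-1])
s=observe(); print(s["tool_pos"],s["tool_rot"],s["opening"])
E
```

```text
top
jA 365 zmed 75.7 rect [ 553.8 -116.4] [52.2 49.6] 89.2
jB 203 zmed 76.2 rect [569.3  30.9] [38.4 52. ] 63.1
sq 376 zmed 76.0 rect [572.4  95.4] [47.6 48.3] 85.3
knob 0
emptybox 144 zmed 53.6 rect [ 576.2 -358.3] [49.4 49.1] 85.4
scene
jA 468 zmed 75.2 rect [ 550.3 -117.6] [53.9 53.7] 17.5
jB 448 zmed 75.5 rect [561.8  23.5] [52.5 55.9] 71.2
sq 436 zmed 75.0 rect [569.5  93.5] [48.8 55.1] 83.3
knob 49 zmed 114.8 rect [473.7  -3.2] [11.4 21.2] 5.3
emptybox 257 zmed 52.6 rect [ 570.6 -360.2] [48.3 55.2] 84.0
[ 0.469798   -0.00409797  0.16049075] [ 3.14010063e+00 -1.31012697e-04  1.48234937e+00] 0.054936368889982344
```

View pics/s5.png

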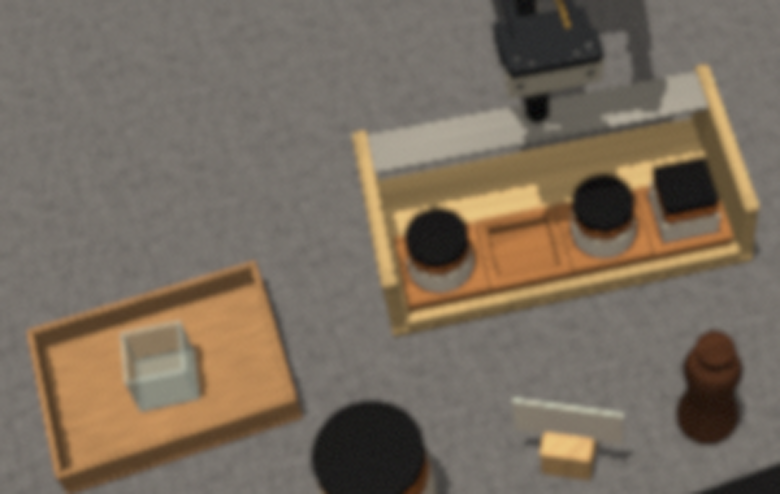

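All three full jars are seated at (437,240), (603,210) and (685,195), and the empty stands in the box at (160,365). I'll check that no fourth small jar was hidden under the arm's starting position.

```bash
python3 - <<'E'
from h import *
d=np.load("top5.npz"); W=d["W"]; Z=np.nan_to_num(W[...,2]); m=((Z>.045)&(Z<.075)).astype(np.uint8)
n,l,st,c=cv2.connectedComponentsWithStats(m)
for i in range(1,n):
    if st[i,4]>100: 
        p=W[l==i]; print(st[i],np.round(np.median(p,0),3))
cv2.imwrite("pics/t5.png",d["im"][...,::-1])
E
```

```text
[130  92  19  24 120] [0.928 0.47  0.06 ]
[ 94  99  25  18 104] [0.922 0.556 0.063]
[ 95 120  22  27 120] [0.844 0.555 0.06 ]
[123 122  24  25 132] [0.845 0.471 0.059]
[551 143  19  27 150] [ 0.788 -0.606  0.059]
[554 171  20  29 149] [ 0.708 -0.607  0.061]
[457 231  20  21 144] [ 0.576 -0.361  0.054]
[546 262  19  31 138] [ 0.479 -0.576  0.062]
[ 65 345  26  42 208] [0.278 0.613 0.06 ]
[102 414  21  28 145] [0.123 0.531 0.06 ]
[104 444  21  24 135] [0.042 0.529 0.06 ]
```

View pics/t5.png

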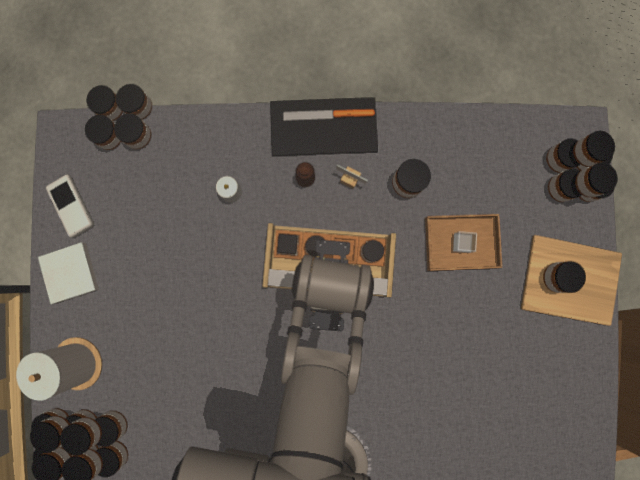

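There is no fourth small jar: the other groups, such as the ones at (80,440) and (120,115), are tall scenery. Now I'll close the keeper.

Call:
send_rows(targets=[[0.6, 0, 0, -0.04, 0], [0.6, 0, 0, -0.025, 0], [0.6, 0, 0, -0.006, 0], [0.6, 0, 0, 0, 0]])

```text
time: 26.9
tool_pos: [0.469, -0.0037, 0.0886]
tool_rot: [-3.14, -0.0, 1.483]
contact_force: [-0.4, 0.3, 0.0]
opening: 0.0552
grip_force: 0.0
```

Call:
send_rows(targets=[[0.1, 0, 0, 0, 0], [0.1, 0, 0, 0, 0], [0.1, 0, 0, 0, 0], [0.1, 0, 0, 0, 0], [0.1, 0, 0, 0, 0]], grip_force=20)

```text
time: 27.4
tool_pos: [0.4693, -0.0044, 0.0897]
tool_rot: [3.14, 0.0, 1.482]
contact_force: [-1.3, 0.2, 1.3]
opening: 0.0211
grip_force: 20.0
```

Next I push it home along carrier +x by 55 mm (x +0.0548, y −0.0049).

Call:
send_rows(targets=[[0.1, 0.012, -0.001, 0, 0], [0.1, 0.012, -0.001, 0, 0], [0.1, 0.012, -0.001, 0, 0], [0.1, 0.012, -0.001, 0, 0], [0.1, 0.006, -0.001, 0, 0]])

```text
time: 27.9
tool_pos: [0.5242, -0.0093, 0.0897]
tool_rot: [3.14, -0.0, 1.482]
contact_force: [-13.8, 3.9, 9.0]
opening: 0.0217
grip_force: 20.0
```

Call:
send_rows(targets=[[0.1, 0, 0, 0, 0], [0.4, 0, 0, 0, 0], [0.4, 0, 0, 0, 0], [0.4, 0, 0, 0, 0]])

```text
time: 28.3
tool_pos: [0.5219, -0.0093, 0.089]
tool_rot: [-3.14, 0.0, 1.482]
contact_force: [-0.1, -0.6, -0.7]
opening: 0.0361
grip_force: 0.0
```

Call:
send_rows(targets=[[0.5, 0, 0, 0.03, 0], [0.5, 0, 0, 0.045, 0], [0.5, 0, 0, 0.045, 0], [0.5, -0.045, 0, 0, 0], [0.5, -0.045, 0, 0, 0]])

```text
time: 28.8
tool_pos: [0.4324, -0.0096, 0.2102]
tool_rot: [3.139, 0.001, 1.483]
contact_force: [-0.4, 0.4, -0.4]
opening: 0.0459
grip_force: 0.0
```

Call:
send_rows(targets=[[0.5, -0.035, -0.03, 0, 0], [0.5, 0, -0.045, 0, 0], [0.5, 0, -0.045, 0, 0], [0.5, 0, -0.045, 0, 0], [0.5, 0, -0.045, 0, 0]])

```text
time: 29.3
tool_pos: [0.3969, -0.2209, 0.2093]
tool_rot: [-3.141, -0.0, 1.482]
contact_force: [1.3, -0.7, 0.0]
opening: 0.0461
grip_force: 0.0
```

```bash
python3 - <<'E'
from h import *
B["jB"]=((.566,.023),.045,.065,.0785)
B["jA"]=((.5525,-.118),.035,.065,.0785)
B["sq"]=((.571,.093),.037,.065,.0785)
for n in("top","scene"):
    im,W=snap(n,n+"6"); print(n); meas(W,["knob","jA","jB","sq"])
    if n=="scene": cv2.imwrite("pics/s6.png",cv2.resize(im[160:350,80:380],None,fx=2.6,fy=2.6,interpolation=cv2.INTER_CUBIC)[...,::-1])
s=observe(); print(s["tool_pos"],s["opening"],s["contact_force"])
E
```

```text
top
jA 227 zmed 74.9 rect [ 557.  -118.3] [52.8 44.6] 61.2
jB 235 zmed 75.1 rect [559.7  25.6] [63.3 61.2] 27.8
sq 229 zmed 75.1 rect [567.8  97.1] [49.8 61.4] 78.1
knob 68 zmed 116.0 rect [525.8  -7.9] [19.4 19.5] 89.7
scene
jA 377 zmed 75.2 rect [ 554.6 -117.7] [45.8 53.4] 3.1
jB 358 zmed 75.0 rect [568.4  23.5] [43.2 53.2] 0.7
sq 346 zmed 74.8 rect [572.9  93.4] [48.9 43.1] 82.1
knob 82 zmed 115.7 rect [522.9  -9.3] [19.5 22.9] 88.8
[ 0.39724862 -0.22381595  0.2089856 ] 0.04577786440288022 [ 0.67205534 -0.22923057  0.3273697 ]
```

View pics/s6.png

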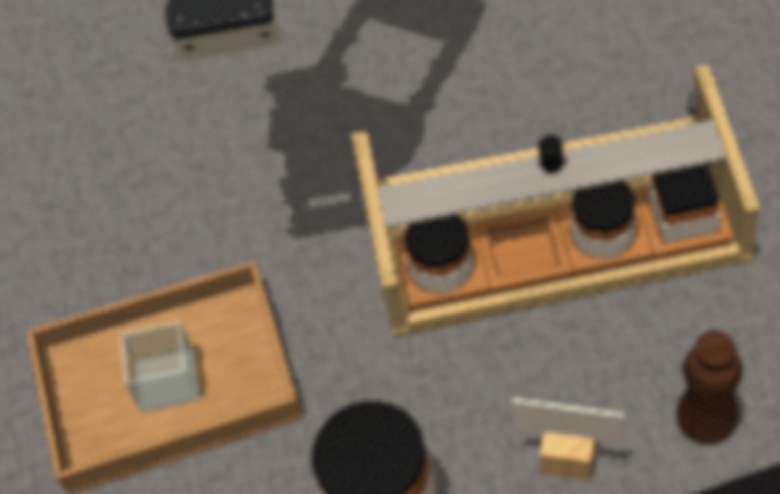

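The keeper is home: the knob is back at its starting reading, at (550,153) in the picture. The jars are seated under the plate, the empty is in the box at (160,365), and the arm is clear.

Call:
send_rows(targets=[[0.5, 0, 0, 0, 0], [0.5, 0, 0, 0, 0], [0.5, 0, 0, 0, 0]])

```text
time: 29.7
tool_pos: [0.3977, -0.218, 0.2093]
tool_rot: [-3.141, -0.0, 1.484]
contact_force: [-0.0, 0.7, 0.5]
opening: 0.0462
grip_force: 0.0
```

```bash
python3 -c "
from cell import hand_in; print(hand_in())"
```

```text
the job is handed in; nothing more can be done
None
```

The job is handed in, with no verdict returned: the last pictures and readings show all three full jars seated in pockets of their shape, the one empty (square) jar standing in the returns box, the keeper fully home and the arm clear; the candle, price card, big jar and pepper mill were not touched.

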